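# Charge the grinding bowl with one ball

### The job

The ball charger, a small open trough with a black handle on top, holds two steel grinding balls one behind the other; the larger of the two grinding bowls needs just one of them. Lift the charger by its handle, hold its open mouth low over the large bowl (less than a hand's breadth above the rim), tip it mouth-down slowly until you feel the front ball roll, and hold that angle until the ball lies in the bowl. Keep the rear ball in the charger, then set the charger down upright on the bench; do not shift the bowl or drop a ball on the bench.

Things in the scene. Friction and masses are not known exactly. Their poses are not given: they have to be found in the camera images.
- charger_handle (a point): Middle of the charger's black handle, a bar 54 mm along x, 14 thick (y), 30 high (z), near the centre of mass. Aluminium trough 60 mm long (x), 50 wide (y), standing on the bench, 73 high, 0.2 kg; its underside is 58 mm below this point. z up; -x points out of the open mouth, at the start roughly towards the robot. The mouth's floor edge is 30 mm from here along -x and 53 mm down.
- bowl_rim (a point): Centre of the large grinding bowl's open mouth, at rim height, 50 mm above the bench; z up. Round steel bowl, loose, 0.9 kg, 120 mm across the rim, 102 mm clear inside, inner floor 8 mm above the bench. A smaller bowl of the same form (76 mm across, 40 high), not to be used, stands 12 to 22 cm to its left or right.
- ball_front_center (a point): Centre of the front ball, at the charger's mouth: steel, 24 mm diameter, 45 g; 20 mm from the handle point along -x and 41 mm below it. A sill 1.4 mm high at the mouth holds it: tipped slowly mouth-down (-x end down) it rolls out somewhere between 20 and 30 degrees, sooner the less smoothly it is moved; hard jerks can throw it out before.
- ball_rear_center (a point): Centre of the rear ball, at the charger's back plate: as the front ball; 8.5 mm from the handle point along +x and 41 mm below it, 14 mm clear under the handle. A 4 mm sill between the balls holds it well past 33 degrees of tipping, to about 48 if moved smoothly.
Mind the look-alikes: they are no part of the job. What is shaped like the part that bears charger_handle but brown or pink is not meant.

How it is judged:
On the way, in this order (a step that is already met when the one before it is completed fails the run):
1. the charger is held over the large bowl, tipped by more than 9 degrees (height (world z) of charger_handle above 0.09 m and horizontal distance between charger_handle and bowl_rim below 0.11 m and angle between charger_handle's own z axis and vertical above 0.15 rad), for 0.1 s.
2. the front ball lies in the large bowl while the charger is still held tipped and the rear ball is still in it (horizontal distance between ball_front_center and bowl_rim below 0.05 m and z of ball_front_center in the frame of bowl_rim below -0.005 m and distance between ball_rear_center and charger_handle below 0.048 m and angle between charger_handle's own z axis and vertical above 0.15 rad and height (world z) of charger_handle above 0.08 m), for 0.1 s.
At the end, for the whole second after the job is handed in: The front ball lies inside the large bowl (centre within 50 mm of the bowl's axis, on its floor), the rear ball is still in the charger, and the charger stands upright (within 10 degrees) on the bench outside the bowl, released (horizontal distance between ball_front_center and bowl_rim below 0.05 m and z of ball_front_center in the frame of bowl_rim below -0.005 m and distance between ball_rear_center and charger_handle below 0.048 m and angle between charger_handle's own z axis and vertical below 0.17 rad and height (world z) of charger_handle between 0.05 and 0.066 m and horizontal distance between charger_handle and bowl_rim above 0.06 m and height (world z) of ball_front_center below 0.035 m); the robot touches nothing.
It fails at once if the rear ball leaves the charger (distance between ball_rear_center and charger_handle above 0.06 m).
It fails at once if the front ball falls on the bench (height (world z) of ball_front_center below 0.0145 m).
It fails at once if the front ball leaves the charger more than about 10 cm above the bowl's rim (distance between ball_front_center and charger_handle above 0.06 m and height (world z) of ball_front_center above 0.16 m).
It fails at once if the large bowl is shifted by more than 30 mm (distance of bowl_rim from where it was at the start of the episode above 0.03 m).
It also fails if it takes over 58 s, if anything falls off the work surface, if the arm or the gripper's body presses on something with over 40 N, if the wrist force passes 120 N, or if a joint passes its speed limit or range.

### The arm

A 6-joint arm with a two-finger parallel gripper is mounted at the origin on the work surface; the furniture and walls round the work are solid. World frame = base frame: x ahead of the robot, y to its left, z up, the work surface at z = 0. Lengths are in m, angles in rad, forces in N, time in s.
With the tool pointing down it reaches from about 0.375 to 0.925 m from the base axis. Payload 5.7 kg.
Tool frame: the origin (TCP) lies midway between the tips of the shut fingers; the grasp point (between the pads) lies grip_depth behind it (grip_depth is the distance from the TCP to the grasp point, in m); z points along the fingers, y is the line along which they close (so a half turn about z gives the same grasp; the last joint's range is limited). The gripper opens to 88 mm and grips with 3 to 60 N. Pads are 20 mm wide; open, the fingers measure 115 mm over their backs; the gripper's body (75 mm by 178 mm) begins 61 mm behind the grasp point.
Start: joints at [-1.434, 0.359, 1.51, -0, 1.272, -0.115], TCP at [0.149, -0.581, 0.223] pointing down, gripper open.
Joint ranges: [-2.97, 2.97], [-1.01, 2.36], [0.21, 2.38], [-0.96, 4.11], [0.2, 2.71], [-2.98, 2.98]. Speed limits (rad/s): [2.39, 2.39, 3.14, 3.14, 3.14, 3.14].

### API

Orientations are given as [roll, pitch, yaw] about the fixed x, y, z axes, in that order (R = Rz(yaw) Ry(pitch) Rx(roll)).
In Python, from workcell import * gives the robot as it stands.
- The arm moves only by the tool drive_tool, never from a script. Its argument "commands" is text: rows parted by semicolons, each of 5 numbers parted by spaces: the shift along the tool's x, y, z in mm, then the turn about the tool's z in units of 6 degrees (1.0 is 6 degrees), then the closure in counts, from 0 (fully open) to 255 (shut). In form: dx dy dz spin gripper; .... A call has 1 to 10 rows; each row shifts and turns the commanded pose from where the row before left it, along the tool's axes as they then stand; what a row does not reach is not made up. A row lasts 1/8 s, in which the tool goes at most 62.5 mm and 10.7 degrees, less where a joint would pass 70% of its speed; a pose out of reach is approached as far as the arm can. A call with a gripper value outside its range is refused whole. The fingers move at their own pace and stop on an object; the grip force is fixed at half the most. Time passes only in rows, so rows that do not move let the fingers close. It gives the time, the measured TCP pose, the force, the opening and the grip force at its end, in the units of the state.
- get_state(): the state, without advancing time (a new reading comes with each control period).
- get_image(name): name is "scene" or "top" or "wrist"; returns a dict with "img" (384x512x3 uint8, red, green, blue), "K" (3x3 intrinsics, pixels), "position" and "rotation" of the camera in the world. Camera axes: x right, y up, looking along -z (the intrinsics and any distortion apply to the point x, -y, -z); pixel columns grow to the right and rows downward; lengths in m; the calibration is good to about 2 mm. The wrist camera is an equidistant fisheye: a pixel r from the principal point sees the ray r / f radians off the axis. A picture is of the moment at which its call begins. There is no depth.
- sign_off(): hands the job in; it is judged then, once.
The state is a dict: "time_s": time; "qpos": joint angles; "dq": joint speeds; "effort": joint torques, N m; "position": TCP position; "tool_rot": TCP orientation; "contact_force": force on the tool from outside, world axes, zero at the start; "wrist_torque": the same for the moment, N m; "opening": finger opening in m; "grasp_force": force on a finger pad.
Only numpy, scipy, OpenCV 4.12 (cv2) and the standard library are available. Lean on these libraries where they do the work, as an engineer would, in place of code of your own. Each camera call takes 0.05 s, during which the arm holds its last target. There are 200 camera calls.

## Working session

There is one attempt and no reset: what is moved stays moved. The work goes in short steps, Python scripts to look and compute and a tool call to move; the robot and the scene stay as the last step left them, time stands still between calls to the robot, and variables do not carry over. Pictures are saved under pics/ and viewed, at most 10 in all, crops included, and the job is handed in when it is done.

Besides the shell and the picture viewer there is one more tool, called by a JSON object that holds its "api" and its "payload", one argument or row to a line. drive_tool: Moves the arm, as the interface text tells. Its arguments: {"type":"object","properties":{"commands":{"type":"string"}},"required":["commands"]}

```bash
mkdir -p pics; python3 - <<'E'
from workcell import *
import cv2, numpy as np
s=get_state(); print({k:np.round(v,3).tolist() for k,v in s.items()}); 
ims=[]
for n in ["scene","top"]:
    d=get_image(n); cv2.imwrite(f"pics/{n}0.png",d["img"][:,:,::-1]); print(n,np.round(d["K"],1).tolist(),np.round(d["position"],3),np.round(d["rotation"],3).tolist())
E
ls
```

```text
{'time_s': 0.0, 'qpos': [-1.434, 0.359, 1.511, -0.0, 1.272, -0.115], 'dq': [0.001, 0.0, -0.001, 0.001, 0.001, -0.002], 'effort': [-0.001, -51.539, -27.073, 0.067, 0.035, -0.0], 'position': [0.149, -0.58, 0.222], 'tool_rot': [-3.14, -0.0, 0.252], 'contact_force': [0.234, -0.092, -0.513], 'wrist_torque': [0.012, 0.012, 0.03], 'grasp_force': 0.0, 'opening': 0.088}
scene [[473.7, 0.0, 255.0], [0.0, 473.7, 192.8], [0.0, 0.0, 1.0]] [-0.168 -0.729  0.449] [1.151, -0.003, -0.839]
top [[455.6, 0.0, 258.4], [0.0, 455.6, 196.1], [0.0, 0.0, 1.0]] [ 0.404 -0.17   0.959] [0.082, 0.008, -1.587]
pics
```

View pics/top0.png

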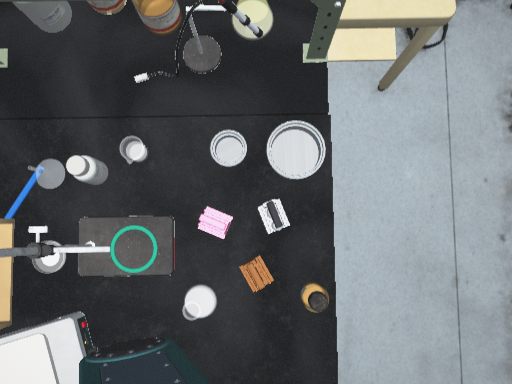

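View pics/scene0.png

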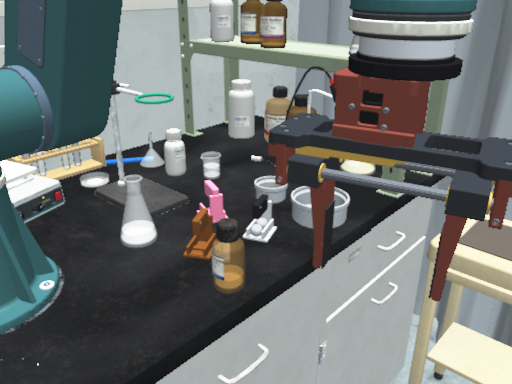

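The top view shows the charger with the black handle at about (273,215), brown and pink decoys at (257,273) and (215,222), the large bowl at (296,150) and the small bowl at (228,148). The scene view agrees, with the charger at (262,222).

```bash
cat > h.py <<'E'
import numpy as np, cv2
from scipy.spatial.transform import Rotation as Ro
def ray(d,u,v):
    K=d["K"]; r=np.array([(u-K[0,2])/K[0,0],-(v-K[1,2])/K[1,1],-1.])
    return np.array(d["position"]),Ro.from_euler('xyz',d["rotation"]).as_matrix()@r
def onz(d,u,v,z):
    p,r=ray(d,u,v); return p+r*(z-p[2])/r[2]
E
python3 - <<'E'
from workcell import *
from h import *
d=get_image("top"); im=d["img"]; g=im.max(2)
# bowl
m=(g>90).astype(np.uint8); sub=np.zeros_like(m); sub[115:185,262:331-2]=m[115:185,262:329]
c=max(cv2.findContours(sub,cv2.RETR_EXTERNAL,cv2.CHAIN_APPROX_NONE)[0],key=cv2.contourArea)
e=cv2.fitEllipse(cv2.convexHull(c)); print("bowl",e,onz(d,*e[0],0.05))
sub[:]=0; sub[125:170,205:250]=m[125:170,205:250]
c=max(cv2.findContours(sub,cv2.RETR_EXTERNAL,cv2.CHAIN_APPROX_NONE)[0],key=cv2.contourArea)
e=cv2.fitEllipse(cv2.convexHull(c)); print("small",e,onz(d,*e[0],0.04))
a=cv2.resize(im[190:240,250:300],(600,600),interpolation=cv2.INTER_CUBIC)
b=cv2.resize(get_image("scene")["img"][185:250,235:300],(600,600),interpolation=cv2.INTER_CUBIC)[:, :600]
cv2.imwrite("pics/crop.png",cv2.resize(np.hstack([a,b]),(800,400))[:,:,::-1])
E
```

```text
bowl ((295.6026611328125, 149.24484252929688), (59.190277099609375, 59.569393157958984), 135.92835998535156) [ 0.57278009 -0.2408657   0.05      ]
small ((228.0482635498047, 147.6219024658203), (37.1329345703125, 37.45497131347656), 4.5299553871154785) [ 0.58041063 -0.10379115  0.04      ]
```

View pics/crop.png

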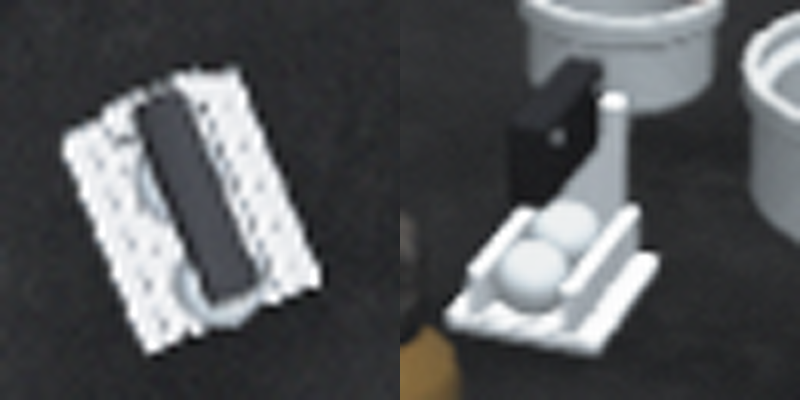

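Crop: the handle's top face runs from about (160,98) to (235,295) at 8x. The mouth, with the balls, is at the lower end, so I can read position and yaw from it. Next I compute the handle pose and look for `grip_depth`.

```bash
cat >> h.py <<'E'
def togo(s,target,yaw=None):
    "mm shift in tool axes and spin units to reach target TCP"
    R=Ro.from_euler('xyz',s["tool_rot"]).as_matrix(); d=R.T@(np.array(target)-s["position"])*1000
    sp=None if yaw is None else -np.degrees((yaw-s["tool_rot"][2]+np.pi/2)%np.pi-np.pi/2)/6
    return np.round(d,1),sp
E
python3 - <<'E'
import workcell
from workcell import *
from h import *
print([ (k,getattr(workcell,k)) for k in dir(workcell) if not k.startswith('_')][:30])
d=get_image("top")
P=lambda x,y,z: onz(d,250+x/8-.5+.06,190+y/8-.5+.06,z)
A=P(160,98,.073);B=P(235,295,.073); c=(A+B)/2; yaw=np.arctan2(*(A-B)[1::-1]); print("handle",A,B,c,np.linalg.norm(A-B),np.degrees(yaw))
C=[P(*q,0.005) for q in [(62,137),(240,70),(322,285),(150,353)]]; print("base ctr",np.mean(C,0), [np.degrees(np.arctan2(*(a-b)[1::-1])) for a,b in ((C[0],C[3]),(C[1],C[2]))])
s=get_state(); print(togo(s,[c[0],c[1],.2],yaw))
E
```

```text
[('MotionError', <class 'workcell.MotionError'>), ('get_image', <function make.<locals>.drawn_camera at 0x7fccb4498040>), ('get_state', <function make.<locals>.<lambda> at 0x7fccb4498540>), ('grip_depth', 0.0187), ('sign_off', <function connect.<locals>.done at 0x7fccb440b740>)]
handle [ 0.46573399 -0.18600463  0.073     ] [ 0.41754927 -0.20332465  0.073     ] [ 0.44164163 -0.19466464  0.073     ] 0.051203026573969586 19.770991207609754
base ctr [ 0.44071257 -0.19541211  0.005     ] [np.float64(21.22529352551355), np.float64(19.698807639612845)]
(array([ 379.2, -301.1,   22.6]), np.float64(-0.8907221188322726))
```

{"api": "drive_tool", "payload": {
  "commands": "38 -30 0 0 0;38 -30 0 0 0;38 -30 0 0 0;38 -30 0 0 0;38 -30 0 0 0;38 -30 0 0 0;38 -30 0 0 0;38 -30 0 0 0;38 -30 0 0 0;38 -30 40 -0.85 0"
}}

```text
time_s: 1.5
position: [0.4461, -0.1963, 0.185]
tool_rot: [3.136, -0.005, 0.343]
contact_force: [0.1, -0.7, -0.3]
opening: 0.0879
grasp_force: 0.0
```

```bash
python3 - <<'E'
from workcell import *
from h import *
d=get_image("wrist"); cv2.imwrite("pics/w1.png",d["img"][:,:,::-1]); print(d["K"],d["position"],d["rotation"])
s=get_state(); print(s["time_s"],s["position"],s["tool_rot"],s["contact_force"]); print(togo(s,[.4413,-.195,.11],.353))
E
```

```text
[[297.31863964   0.         253.23451927]
 [  0.         297.31863964 189.8617496 ]
 [  0.           0.           1.        ]] [ 0.5249693  -0.16777567  0.34703289] [-0.30405403 -0.00626915 -1.22674617]
1.55 [ 0.4446304  -0.18982411  0.17901841] [-3.13717481e+00 -1.28110318e-03  3.48117061e-01] [ 0.95264252  3.3075599  -3.32993801]
(array([-5.,  4., 69.]), np.float64(-0.04662863193588901))
```

View pics/w1.png

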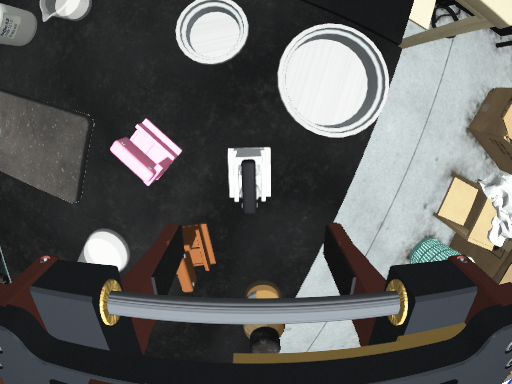

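The wrist view shows the charger aligned with the tool, with its handle top from about (248,162) to (250,211). I check this against the estimate by fisheye rays.

```bash
cat >> h.py <<'E'
def fray(d,u,v,z):
    K=d["K"]; q=np.array([(u-K[0,2]),(v-K[1,2])])/K[0,0]; t=np.hypot(*q); q=q/t*np.sin(t)
    r=Ro.from_euler('xyz',d["rotation"]).as_matrix()@np.array([q[0],-q[1],-np.cos(t)]); p=np.array(d["position"])
    return p+r*(z-p[2])/r[2]
E
python3 - <<'E'
from workcell import *
from h import *
d=get_image("wrist"); im=d["img"]; 
m=np.zeros(im.shape[:2],np.uint8); m[140:225,235:265]=(im[140:225,235:265].max(2)<70)
m[:, :][np.arange(384)>212]=0
n,l,st,c=cv2.connectedComponentsWithStats(m); print(st[1:][st[1:,4]>30])
for r in range(156,214,6): print(r,np.where(m[r])[0][[0,-1]] if m[r].any() else None, im[r,242:258].max(1))
for a,b in (((248,161),(250,211)),): 
    A,B=fray(d,*a,.073),fray(d,*b,.073); print(A,B,(A+B)/2,np.linalg.norm(A-B),np.degrees(np.arctan2(*(A-B)[1::-1])))
s=get_state(); print(s["position"],s["tool_rot"],s["contact_force"]); print(togo(s,[.4413,-.195,.11],.353))
E
```

```text
[[235 140  30   9 250]
 [235 161  30  52 861]]
156 None [252 233 134 136 137 135 134 135 134 134 134 135 135 135 135 136]
162 [251 262] [253 252 252 252 252 253 253 248 151  18  19  18  19  21  20  20]
168 [250 262] [253 253 249 172 199 180 202 146  41  49  57  60  61  62  63  66]
174 [250 263] [253 253 250 224 250 210 191 155  38  47  54  60  62  62  66  66]
180 [250 263] [252 253 251 232 252 252 252 243  35  47  55  60  61  62  63  66]
186 [250 263] [253 253 253 246 248 252 250 229  31  44  53  58  58  61  65  65]
192 [250 263] [253 253 254 253 211 157 194 195  66  44  53  58  59  62  65  64]
198 [235 263] [252 253 254 253 192 188 160 194  65  43  51  58  60  60  62  64]
204 [235 264] [29 29 28 27 28 28 26 28 32 42 51 59 58 61 61 60]
210 [235 264] [28 26 28 27 29 28 29 52 85 41 49 57 60 57 60 59]
[ 0.46863077 -0.17624099  0.073     ] [ 0.42286172 -0.19470845  0.073     ] [ 0.44574625 -0.18547472  0.073     ] 0.04935436029907547 21.973698109693355
[ 0.4423679  -0.1913737   0.17990247] [-3.13619725e+00  2.26384154e-03  3.46564338e-01] [-0.90555071  0.09354017 -0.37456966]
(array([-2.1,  3.4, 69.9]), np.float64(-0.0614560436904068))
```

```bash
python3 - <<'E'
from workcell import *
from h import *
d=get_image("wrist"); im=d["img"].max(2).astype(int)
for r in (170,185,200): print(r,im[r,244:272])
print(im[150:225,257])
A,B=fray(d,256.6,166,.073),fray(d,257,209,.073); print(A,B,(A+B)/2,np.degrees(np.arctan2(*(A-B)[1::-1])))
s=get_state(); print(s["position"],s["tool_rot"]); print(togo(s,[.4413,-.195,.11],.353))
E
```

```text
170 [253 219 198 198 187  31  46  54  60  61  62  64  65  70  70  72  70  58
  44 143 237 233 238 237 239 252 253 253]
185 [249 207 253 248 163  73  41  51  57  59  62  64  66  66  66  66  67  58
  46  86 161 217 252 247 221 253 253 254]
200 [204 132  27  31  28  28  37  45  54  58  60  60  62  62  61  62  61  56
  47  37  26  29  29  36  85 147 152 138]
[136 135 135 136 134 240 254 227  18  22  35  50  61  68  69  67  68  70
  69  68  70  68  69  69  68  68  68  69  67  66  67  69  69  66  67  66
  68  64  64  64  65  66  64  63  66  64  63  62  61  61  62  61  60  60
  61  60  59  59  61  59  58  57  49  37  33  33  34  35  35  37  39  36
  38  36  37]
[ 0.46411992 -0.18701848  0.073     ] [ 0.42415511 -0.20207764  0.073     ] [ 0.44413752 -0.19454806  0.073     ] 20.646936720964735
[ 0.44211728 -0.19343123  0.18121463] [-3.13823169e+00  2.31648145e-03  3.44669173e-01]
(array([-1.1,  1.4, 71.2]), np.float64(-0.07955354012347131))
```

{"api": "drive_tool", "payload": {
  "commands": "0 1 20 -0.1 0;0 0.5 30 0 0;0 0 30 0 0;0 0 27 0 0;0 0 20 0 0;0 0 10 0 0;0 0 0 0 0;0 0 0 0 0"
}}

```text
time_s: 2.65
position: [0.4437, -0.198, 0.0466]
tool_rot: [3.141, -0.001, 0.351]
contact_force: [-0.9, -0.8, -0.1]
opening: 0.0875
grasp_force: 0.0
```

{"api": "drive_tool", "payload": {
  "commands": "0 0 0 0 60;0 0 0 0 120;0 0 0 0 180;0 0 0 0 230;0 0 0 0 255;0 0 0 0 255;0 0 0 0 255;0 0 0 0 255"
}}

```text
time_s: 3.65
position: [0.4426, -0.197, 0.0457]
tool_rot: [-3.14, 0.001, 0.351]
contact_force: [-0.6, 0.3, -3.1]
opening: 0.014
grasp_force: 30.0
```

{"api": "drive_tool", "payload": {
  "commands": "0 0 -1 0 255;0 0 -3 0 255;0 0 -6 0 255;0 0 -9 0 255;0 0 -11 0 255;0 0 -12 0 255;0 0 -11 0 255;0 0 -9 0 255;0 0 -6 0 255;0 0 -3 0 255"
}}

```text
time_s: 4.9
position: [0.4432, -0.1975, 0.1172]
tool_rot: [3.141, -0.0, 0.351]
contact_force: [0.0, 0.9, -2.3]
opening: 0.014
grasp_force: 30.0
```

```bash
python3 - <<'E'
from workcell import *
from h import *
d=get_image("top"); im=d["img"]; m=(im.max(2)>90).astype(np.uint8); sub=np.zeros_like(m); sub[115:185,262:329]=m[115:185,262:329]
c=max(cv2.findContours(sub,cv2.RETR_EXTERNAL,cv2.CHAIN_APPROX_NONE)[0],key=cv2.contourArea)
e=cv2.fitEllipse(cv2.convexHull(c)); print("bowl",e,onz(d,*e[0],0.05))
d=get_image("wrist"); cv2.imwrite("pics/w2.png",d["img"][:,:,::-1])
s=get_state(); print(s["time_s"],s["position"],s["tool_rot"],s["contact_force"])
y=.353; b=np.array([.5728,-.2409]); 
for off in (.022,.027,.032): print(off,togo(s,[*(b+off*np.array([np.cos(y),np.sin(y)])),s["position"][2]]))
E
```

```text
bowl ((291.88458251953125, 160.191162109375), (76.57769012451172, 85.63935089111328), 156.64218139648438) [ 0.55060461 -0.23287548  0.05      ]
5.0 [ 0.44316979 -0.19745684  0.11699844] [ 3.14153803e+00 -1.63036274e-04  3.51253604e-01] [ 0.12587252  0.56762615 -1.84729407]
0.022 (array([128.8,  85.4,   0. ]), None)
0.027 (array([133.8,  85.3,   0. ]), None)
0.032 (array([138.8,  85.3,   0. ]), None)
```

View pics/w2.png

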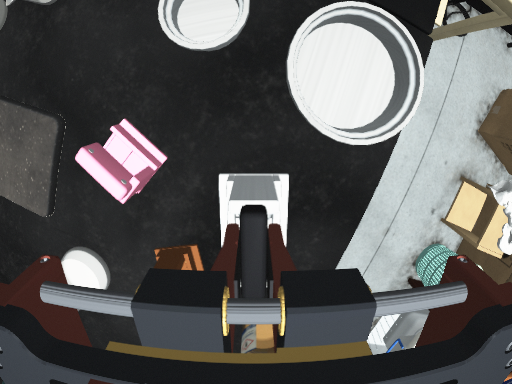

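The wrist view shows the charger hanging straight in the fingers, rear end at (253,180), with the bowl clear at (356,72). The top bowl reading is spoiled by the gripper, so I keep the first one. Next I check the bowl from the wrist and the shelf clearance.

```bash
python3 - <<'E'
from workcell import *
from h import *
d=get_image("wrist")
# rim outer ellipse extremes -> points on z=.05 -> circle
P=np.array([fray(d,*q,.05)[:2] for q in [(287,72),(423,80),(355,2),(362,144),(300,110),(312,25)]])
A=np.c_[2*P,np.ones(len(P))]; x=np.linalg.lstsq(A,(P**2).sum(1),rcond=None)[0]; print("bowl wrist",x[:2],np.sqrt(x[2]+x[0]**2+x[1]**2))
s=get_image("scene"); print("upright base",onz(s,432,192,0),onz(s,400,195,0))
t=get_image("top"); 
for z in (0,.3): print(onz(t,325,55,z))
E
```

```text
bowl wrist [ 0.57383749 -0.24080132] 0.05784568330103366
upright base [ 0.86437071 -0.36076754  0.        ] [ 0.79791671 -0.31304667  0.        ]
[ 0.78740825 -0.31303471  0.        ]
[ 0.66745721 -0.26843626  0.3       ]
```

{"api": "drive_tool", "payload": {
  "commands": "2 1 0 0 255;5 3 0 0 255;9 6 0 0 255;12 8 0 0 255;14 9 0 0 255;14 9 0 0 255;14 9 0 0 255;14 9 0 0 255;13 8 0 0 255;12 7 0 0 255"
}}

```text
time_s: 6.4
position: [0.5702, -0.2249, 0.1168]
tool_rot: [-3.141, 0.0, 0.351]
contact_force: [-0.5, -0.6, -3.7]
opening: 0.0139
grasp_force: 30.0
```

{"api": "drive_tool", "payload": {
  "commands": "10 7 0 0 255;7 5 0 0 255;5 3 0 0 255;3 1 0 0 255;0 0 1 0 255;0 0 4 0 255;0 0 5 0 255;0 0 4 0 255;0 0 2 0 255;0 0 0 0 255"
}}

```text
time_s: 7.65
position: [0.598, -0.231, 0.1006]
tool_rot: [-3.141, 0.0, 0.351]
contact_force: [0.2, 0.0, -2.7]
opening: 0.0138
grasp_force: 30.0
```

```bash
python3 - <<'E'
from workcell import *
from h import *
s=get_state(); print(s["time_s"],s["position"],s["tool_rot"],s["contact_force"],s["wrist_torque"]); print(togo(s,[.573+.027*np.cos(.353),-.2409+.027*np.sin(.353),.097]))
a=get_image("wrist")["img"]; b=get_image("scene")["img"][150:278,210:380]
cv2.imwrite("pics/p3.png",np.hstack([cv2.resize(a,(400,300)),cv2.resize(b,(400,300),interpolation=cv2.INTER_CUBIC)])[:,:,::-1])
E
```

```text
7.65 [ 0.59803574 -0.23103858  0.10060915] [-3.14117470e+00  2.37978789e-04  3.51249709e-01] [ 0.23065657  0.03407343 -2.67063241] [ 0.02665798 -0.01163684  0.02418516]
(array([0.1, 0.6, 3.6]), None)
```

View pics/p3.png

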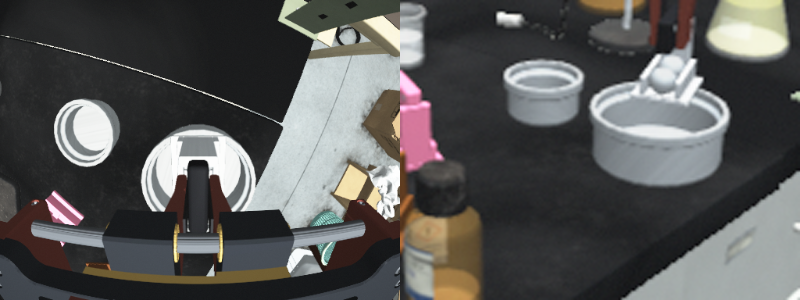

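The left half (wrist) shows the charger's rear end over the far rim at (197,140). The right half (scene) shows both balls in the trough, mouth over the bowl. Next I touch the rim with the rear underside.

{"api": "drive_tool", "payload": {
  "commands": "0 0 1 0 255;0 0 1 0 255;0 0 1 0 255;0 0 1 0 255;0 0 1 0 255;-0.5 0 1 0 255;-1 0 0.5 0 255;-1 0 0.5 0 255;0 0 0 0 255"
}}

```text
time_s: 8.88
position: [0.5973, -0.2316, 0.0951]
tool_rot: [3.141, -0.003, 0.351]
contact_force: [1.0, 4.3, 4.9]
opening: 0.0141
grasp_force: 30.0
```

{"api": "drive_tool", "payload": {
  "commands": "-1 0 0.5 0 255;-1 0 0.5 0 255;-1 0 0.5 0 255;-1 0 0.5 0 255;0 0 0 0 255"
}}

```text
time_s: 9.5
position: [0.5935, -0.233, 0.0932]
tool_rot: [3.141, -0.003, 0.351]
contact_force: [-0.1, 3.0, 6.2]
opening: 0.0138
grasp_force: 30.0
```

```bash
cat > look.py <<'E'
import sys
from workcell import *
from h import *
s=get_state(); print(s["time_s"],s["position"],s["tool_rot"],s["contact_force"],s["wrist_torque"])
a=get_image("wrist")["img"]; b=get_image("scene")["img"][150:278,250:420]
cv2.imwrite(sys.argv[1],np.hstack([cv2.resize(a,(400,300)),cv2.resize(b,(400,300),interpolation=cv2.INTER_CUBIC)])[:,:,::-1])
# charger's bright pixels in scene
E
python3 look.py pics/p4.png
```

```text
9.5 [ 0.5934564  -0.23304968  0.09316824] [ 3.14073473e+00 -2.96431691e-03  3.51074477e-01] [-0.099183    3.01055525  6.22924717] [ 0.82825985 -0.37234637  0.11045293]
```

View pics/p4.png

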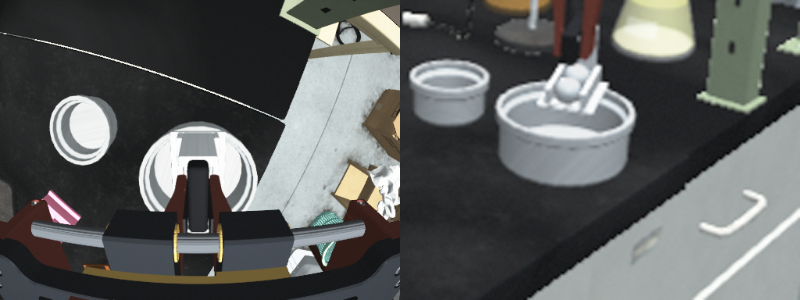

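It is pivoting in the grip at about 9 N, with the mouth dipping slightly and both balls still in. I continue along the arc.

{"api": "drive_tool", "payload": {
  "commands": "-1 0 0.6 0 255;-1 0 0.6 0 255;-1 0 0.7 0 255;-1 0 0.7 0 255;-1 0 0.7 0 255;-1 0 0.7 0 255;-1 0 0.7 0 255;-1 0 0.8 0 255;0 0 0 0 255"
}}

```text
time_s: 10.72
position: [0.5853, -0.2361, 0.0877]
tool_rot: [3.141, -0.002, 0.351]
contact_force: [-1.6, 2.9, 7.9]
opening: 0.0138
grasp_force: 30.0
```

```bash
python3 look.py pics/p5.png
```

```text
10.725 [ 0.58531012 -0.2360523   0.08774843] [ 3.14075358e+00 -1.77893112e-03  3.51251381e-01] [-1.63738651  2.89383024  7.85474104] [0.64675262 0.01464027 0.10707833]
```

View pics/p5.png

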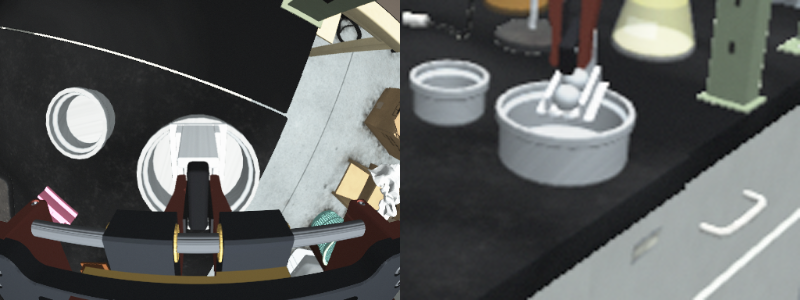

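The scene half shows the trough tipped about 13°, front ball at (568,96) still at the sill. I continue in small steps and watch for the ball by image difference.

```bash
cat > df.py <<'E'
import os
from workcell import *
from h import *
s=get_state(); print(s["time_s"],s["position"],s["contact_force"],s["wrist_torque"])
b=get_image("scene")["img"][170:220,290:350].astype(int)
if os.path.exists("prev.npy"):
    p=np.load("prev.npy"); D=abs(b-p).max(2); print("diff",(D>25).sum(), "rows", [(int((D[i:i+10]>25).sum())) for i in range(0,50,10)])
np.save("prev.npy",b)
E
python3 df.py
```

```text
10.825 [ 0.58532456 -0.23606246  0.08770723] [-1.85202983  2.94582663  7.81336287] [ 0.67286103 -0.08975191  0.10957238]
```

{"api": "drive_tool", "payload": {
  "commands": "-1 0 0.7 0 255;-1 0 0.8 0 255;-1 0 0.8 0 255;-1 0 0.8 0 255;0 0 0 0 255"
}}

```text
time_s: 11.5
position: [0.5815, -0.2375, 0.0846]
tool_rot: [3.141, -0.002, 0.351]
contact_force: [-1.7, 2.0, 8.5]
opening: 0.0134
grasp_force: 30.0
```

```bash
python3 df.py
```

```text
11.5 [ 0.58148654 -0.23746923  0.08455524] [-1.69493894  1.98820674  8.46165527] [ 0.58354491 -0.09088359  0.07293335]
diff 283 rows [43, 75, 124, 41, 0]
```

{"api": "drive_tool", "payload": {
  "commands": "-1 0 0.8 0 255;-1 0 0.8 0 255;0 0 0 0 255;0 0 0 0 255"
}}

```text
time_s: 12.05
position: [0.5796, -0.2382, 0.0829]
tool_rot: [3.141, -0.002, 0.351]
contact_force: [-1.6, 2.2, 6.6]
opening: 0.0137
grasp_force: 30.0
```

```bash
python3 df.py
```

```text
12.05 [ 0.57960424 -0.23815243  0.08286238] [-1.55028306  2.21556941  6.56561517] [ 0.5899158  -0.12606138  0.13476928]
diff 137 rows [14, 48, 47, 28, 0]
```

{"api": "drive_tool", "payload": {
  "commands": "-0.5 0 0.4 0 255;-0.5 0 0.4 0 255;0 0 0 0 255;0 0 0 0 255;0 0 0 0 255"
}}

```text
time_s: 12.72
position: [0.5788, -0.2385, 0.0821]
tool_rot: [3.141, -0.002, 0.351]
contact_force: [-1.6, 2.7, 6.6]
opening: 0.0137
grasp_force: 30.0
```

```bash
python3 df.py
```

```text
12.725 [ 0.57875502 -0.23849071  0.08209002] [-1.64109403  2.691566    6.55959436] [ 0.62557117 -0.13279272  0.09863034]
diff 66 rows [4, 18, 20, 24, 0]
```

{"api": "drive_tool", "payload": {
  "commands": "-0.5 0 0.4 0 255;-0.5 0 0.4 0 255;0 0 0 0 255;0 0 0 0 255;0 0 0 0 255"
}}

```text
time_s: 13.4
position: [0.5778, -0.2388, 0.0812]
tool_rot: [3.141, -0.002, 0.351]
contact_force: [-1.2, 1.7, 6.0]
opening: 0.0139
grasp_force: 30.0
```

```bash
python3 df.py
```

```text
13.4 [ 0.57783587 -0.23882389  0.08122542] [-1.21277582  1.69621584  5.96105642] [ 0.56699998 -0.14660852  0.16580594]
diff 61 rows [0, 28, 7, 26, 0]
```

{"api": "drive_tool", "payload": {
  "commands": "-0.5 0 0.4 0 255;-0.5 0 0.5 0 255;0 0 0 0 255;0 0 0 0 255;0 0 0 0 255"
}}

```text
time_s: 14.08
position: [0.5769, -0.2392, 0.0803]
tool_rot: [3.141, -0.002, 0.351]
contact_force: [-1.3, 3.4, 6.0]
opening: 0.0139
grasp_force: 30.0
```

```bash
python3 df.py
```

```text
14.075 [ 0.5768731  -0.23917663  0.08030669] [-1.26030735  3.40095813  5.97537542] [ 0.51092698 -0.20680931  0.07878023]
diff 69 rows [4, 28, 17, 20, 0]
```

{"api": "drive_tool", "payload": {
  "commands": "-0.5 0 0.5 0 255;-0.5 0 0.5 0 255;0 0 0 0 255;0 0 0 0 255;0 0 0 0 255"
}}

```text
time_s: 14.75
position: [0.5759, -0.2395, 0.0793]
tool_rot: [3.141, -0.002, 0.351]
contact_force: [0.0, 1.7, 6.2]
opening: 0.0138
grasp_force: 30.0
```

```bash
python3 df.py
```

```text
14.75 [ 0.57589098 -0.23954571  0.07927876] [0.02171985 1.74493937 6.21857305] [ 0.51846829 -0.1914422   0.11943881]
diff 62 rows [3, 25, 7, 27, 0]
```

{"api": "drive_tool", "payload": {
  "commands": "-0.5 0 0.5 0 255;-0.5 0 0.5 0 255;0 0 0 0 255;0 0 0 0 255;0 0 0 0 255"
}}

```text
time_s: 15.42
position: [0.5749, -0.2399, 0.0783]
tool_rot: [3.141, -0.002, 0.351]
contact_force: [-1.2, 2.3, 5.9]
opening: 0.014
grasp_force: 30.0
```

```bash
python3 df.py
```

```text
15.425 [ 0.5749426  -0.23991462  0.07827393] [-1.1741778   2.26002428  5.8997678 ] [ 0.52195626 -0.09032664  0.15705899]
diff 69 rows [2, 23, 18, 26, 0]
```

{"api": "drive_tool", "payload": {
  "commands": "-0.5 0 0.5 0 255;-0.5 0 0.5 0 255;0 0 0 0 255;0 0 0 0 255;0 0 0 0 255"
}}

```text
time_s: 16.1
position: [0.574, -0.2402, 0.0772]
tool_rot: [3.141, -0.001, 0.351]
contact_force: [-0.3, 2.1, 6.9]
opening: 0.0138
grasp_force: 30.0
```

```bash
python3 df.py
```

```text
16.1 [ 0.57398686 -0.2402273   0.07724049] [-0.30850594  2.11024066  6.94120676] [ 0.52852008 -0.14449129  0.14758778]
diff 64 rows [9, 23, 15, 17, 0]
```

{"api": "drive_tool", "payload": {
  "commands": "-0.5 0 0.5 0 255;-0.5 0 0.6 0 255;0 0 0 0 255;0 0 0 0 255;0 0 0 0 255"
}}

```text
time_s: 16.77
position: [0.573, -0.2406, 0.0761]
tool_rot: [3.141, -0.001, 0.351]
contact_force: [-1.8, 2.6, 6.7]
opening: 0.0139
grasp_force: 30.0
```

```bash
python3 df.py
```

```text
16.775 [ 0.57297355 -0.24061315  0.07612789] [-1.76201428  2.63999464  6.70390882] [ 0.47785676 -0.16003899  0.16149333]
diff 79 rows [3, 31, 19, 26, 0]
```

{"api": "drive_tool", "payload": {
  "commands": "-0.5 0 0.5 0 255;-0.5 0 0.6 0 255;0 0 0 0 255;0 0 0 0 255;0 0 0 0 255"
}}

```text
time_s: 17.45
position: [0.572, -0.241, 0.075]
tool_rot: [3.141, -0.001, 0.351]
contact_force: [-1.5, 1.8, 6.2]
opening: 0.0139
grasp_force: 30.0
```

```bash
python3 df.py; python3 look.py pics/p6.png
```

```text
17.45 [ 0.57203403 -0.24098028  0.07499754] [-1.54438008  1.78964736  6.18288286] [ 0.47753027 -0.12836063  0.12569982]
diff 69 rows [2, 27, 11, 29, 0]
17.5 [ 0.57205882 -0.2409729   0.0749891 ] [ 3.14074389e+00 -1.35440555e-03  3.51411224e-01] [-1.39551016  1.89902733  5.72805498] [ 0.48112683 -0.13783074  0.07757354]
```

View pics/p6.png

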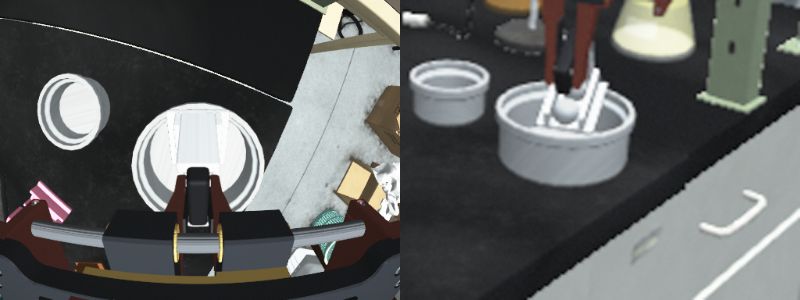

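The front ball is still at the sill at (568,110), tipped about 28°. I continue in small steps.

{"api": "drive_tool", "payload": {
  "commands": "-0.5 0 0.6 0 255;-0.5 0 0.6 0 255;0 0 0 0 255;0 0 0 0 255;0 0 0 0 255"
}}

```text
time_s: 18.23
position: [0.5711, -0.2414, 0.0738]
tool_rot: [3.141, -0.001, 0.351]
contact_force: [-1.7, 1.5, 6.1]
opening: 0.0137
grasp_force: 30.0
```

```bash
python3 df.py
```

```text
18.225 [ 0.57106133 -0.24135073  0.07379359] [-1.72903092  1.4812444   6.10154424] [ 0.469878   -0.07240625  0.12505656]
diff 75 rows [3, 26, 17, 29, 0]
```

{"api": "drive_tool", "payload": {
  "commands": "-0.5 0 0.6 0 255;-0.5 0 0.6 0 255;0 0 0 0 255;0 0 0 0 255;0 0 0 0 255"
}}

```text
time_s: 18.9
position: [0.57, -0.2418, 0.0725]
tool_rot: [3.141, -0.001, 0.352]
contact_force: [-1.8, 0.6, 5.4]
opening: 0.0137
grasp_force: 30.0
```

```bash
python3 df.py
```

```text
18.9 [ 0.56998299 -0.24175264  0.07253916] [-1.83775176  0.57594783  5.42203781] [ 0.32829148 -0.0117565   0.13197192]
diff 162 rows [3, 27, 59, 73, 0]
```

{"api": "drive_tool", "payload": {
  "commands": "0 0 0 0 255;0 0 0 0 255;0 0 0 0 255;0 0 0 0 255"
}}

```text
time_s: 19.45
position: [0.57, -0.2418, 0.0725]
tool_rot: [3.141, -0.001, 0.351]
contact_force: [-2.0, 2.2, 6.6]
opening: 0.0137
grasp_force: 30.0
```

```bash
python3 df.py; python3 - <<'E'
from h import *
from workcell import *
import cv2
old=cv2.imread("pics/p6.png")[:,400:]
b=get_image("scene")["img"][150:278,250:420]
b=cv2.resize(b,(400,300),interpolation=cv2.INTER_CUBIC)[:,:,::-1]
cv2.imwrite("pics/p7.png",cv2.resize(np.hstack([old[50:200,80:260],b[50:200,80:260]]),None,fx=2.2,fy=2.2))
E
```

```text
19.45 [ 0.5699894  -0.2418049   0.07254016] [-1.9916411   2.19509177  6.63957757] [ 0.37108006 -0.07628213  0.02066546]
diff 1 rows [0, 0, 1, 0, 0]
```

View pics/p7.png

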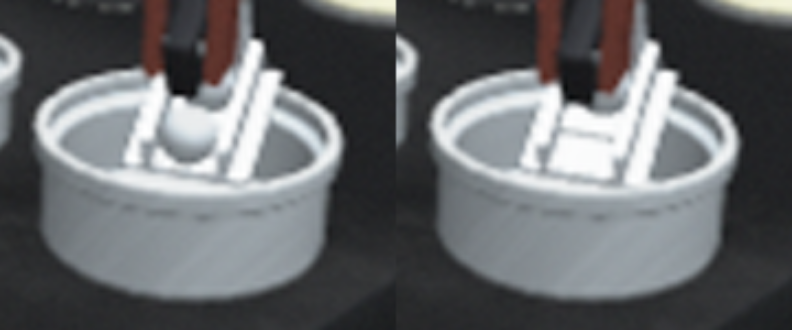

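The left image is before and the right after. The front ball is gone from the trough into the bowl (sill bare at (585,135)), and the rear ball is still glimpsed under the handle at (610,100). Now I lift clear.

{"api": "drive_tool", "payload": {
  "commands": "0 0 -1 0 255;0 0 -3 0 255;0 0 -6 0 255;0 0 -9 0 255;0 0 -11 0 255;0 0 -11 0 255;0 0 -9 0 255;0 0 -6 0 255;0 0 -3 0 255;0 0 -1 0 255"
}}

```text
time_s: 20.8
position: [0.5694, -0.2415, 0.1315]
tool_rot: [-3.141, 0.0, 0.351]
contact_force: [-0.1, -0.2, -2.5]
opening: 0.0137
grasp_force: 30.0
```

{"api": "drive_tool", "payload": {
  "commands": "-2 -2 0 0 255;-5 -4 0 0 255;-10 -8 0 0 255;-15 -12 0 0 255;-18 -15 0 0 255;-18 -15 0 0 255;-18 -14 0 0 255;-14 -10 0 0 255;-10 -5 0 0 255;-5 -2 0 0 255"
}}

```text
time_s: 22.05
position: [0.4312, -0.1996, 0.1317]
tool_rot: [3.141, -0.0, 0.351]
contact_force: [-0.2, -0.2, -1.8]
opening: 0.0142
grasp_force: 30.0
```

```bash
python3 - <<'E'
from h import *
from workcell import *
s=get_state(); print(s["time_s"],s["position"],s["contact_force"],s["wrist_torque"])
im=get_image("top")["img"]; g=im.max(2).astype(int)
d=get_image("scene"); np.save("sc.npy",d["img"])
np.save("tp.npy",im)
# bowl now visible from top?  ball highlight: print coarse brightness of bowl interior
print(g[128:172:3,274:320:3])
E
```

```text
22.05 [ 0.4312296  -0.19962116  0.13169773] [-0.23425512 -0.18586004 -1.81269306] [-0.03427569  0.05337248 -0.01458493]
[[ 54 222 155 204 102 102  97  98 102 102  97 213 182 213 134  47]
 [221 218 149 135 207 223 224 224 223 219 155  99 117 214 191  91]
 [192 124 196 223 221 223 223 225 224 222 225 223  97  98 215 221]
 [200 220 223 224 221 222 225 223 222 222 225 224 225  97 139 148]
 [109 224 223 222 222 223 224 223 224 221 225 224 226 221 100 227]
 [122 111 209 222 221 224 226 225 226 222 224 226 226 221 158 126]
 [134 101 206 222 222 225 225 223 225 221 225 226 226 223 224 105]
 [123  68 168 200 224 225 225 226 224 221 223 226 229 223 225  99]
 [ 65 100 126 117 124 225 226 226 224 222 223 226 228 224 226  98]
 [ 85 142 136 129 124 111 169 227 223 222 222 227 227 226 226 104]
 [146 146 144 140 136 127 118 110 211 224 222 226 226 226 224 150]
 [154 151 150 146 143 138 133 125 114 146 221 226 225 227 222 230]
 [158 155 154 152 148 142 141 137 127 121 110 208 225 226 139 196]
 [162 159 157 156 151 151 148 144 136 133 125 120 109 214 190 184]
 [164 162 161 159 157 153 152 148 144 140 137 129 120 115 166  52]]
```

{"api": "drive_tool", "payload": {
  "commands": "-2 0 3 0 255;-3 0 7 0 255;-4 0 11 0 255;-4 0 13 0 255;-3 0 13 0 255;-2 0 11 0 255;0 0 8 0 255;0 0 5 0 255;0 0 3 0 255;0 0 1 0 255"
}}

```text
time_s: 23.4
position: [0.4149, -0.2057, 0.0566]
tool_rot: [3.141, -0.0, 0.351]
contact_force: [1.0, -0.8, -1.5]
opening: 0.014
grasp_force: 30.0
```

{"api": "drive_tool", "payload": {
  "commands": "0 0 1 0 255;0 0 1 0 255;0 0 1 0 255;0 0 1 0 255;0 0 0 0 255"
}}

```text
time_s: 24.02
position: [0.4147, -0.2056, 0.0525]
tool_rot: [-3.141, 0.0, 0.351]
contact_force: [-1.1, -0.2, -3.0]
opening: 0.0137
grasp_force: 30.0
```

{"api": "drive_tool", "payload": {
  "commands": "0 0 0.5 0 255;0.5 0 0.5 0 255;1 0 0.5 0 255;1 0 0.5 0 255;0 0 0 0 255"
}}

```text
time_s: 24.65
position: [0.4172, -0.2048, 0.0505]
tool_rot: [-3.141, -0.0, 0.351]
contact_force: [-0.1, -0.1, -3.0]
opening: 0.0142
grasp_force: 30.0
```

```bash
python3 - <<'E'
from h import *
from workcell import *
d=get_image("scene"); im=d["img"]; s=get_state(); p=np.array(s["position"]); print(s["time_s"],p)
R=Ro.from_euler('xyz',d["rotation"]).as_matrix(); K=d["K"]
def proj(X):
    c=(np.array(X)-d["position"])@R; return np.c_[K[0,2]+K[0,0]*c[:,0]/-c[:,2], K[1,2]-K[1,1]*c[:,1]/-c[:,2]]
piv=p+[0,0,.0187]; yaw=.351
print("piv",proj([piv]))
L=np.array([[x,y,-.0644] for x in(-.03,.03) for y in (-.025,.025)])
for t in (0,10,20,25,30,35,40,45):
    W=piv+L@ (Ro.from_euler('z',yaw)*Ro.from_euler('y',-t,degrees=True)).as_matrix().T
    print(t,np.round(proj(W)).astype(int).tolist(), "minz",W[:,2].min().round(4))
u,v=proj([piv])[0].astype(int)
g=im.min(2); m=np.zeros_like(g); m[v-20:v+70,u-45:u+45]=(g[v-20:v+70,u-45:u+45]>150)
n,l,st,c=cv2.connectedComponentsWithStats(m)
for k in range(1,n):
    if st[k,4]>40:
        cc=cv2.findContours((l==k).astype(np.uint8),cv2.RETR_EXTERNAL,cv2.CHAIN_APPROX_NONE)[0][0]
        print(st[k],cv2.approxPolyDP(cv2.convexHull(cc),1.5,True)[:,0].tolist())
E
```

```text
24.7 [ 0.41710518 -0.20481353  0.0505238 ]
piv [[255.00199069 207.43229501]]
0 [[262, 248], [236, 243], [273, 233], [249, 229]] minz 0.0048
10 [[264, 247], [239, 242], [275, 228], [251, 224]] minz 0.0006
20 [[266, 245], [242, 240], [276, 222], [253, 218]] minz -0.0016
25 [[267, 244], [243, 239], [277, 219], [253, 215]] minz -0.0018
30 [[268, 242], [244, 237], [278, 216], [254, 212]] minz -0.0015
35 [[269, 240], [245, 235], [278, 213], [255, 209]] minz -0.0007
40 [[271, 238], [247, 233], [279, 210], [255, 206]] minz 0.0006
45 [[272, 236], [248, 231], [279, 207], [256, 203]] minz 0.0025
[268 187  17   4  45] [[284, 187], [276, 190], [268, 188]]
[291 187   9  18  92] [[298, 204], [292, 199], [291, 193], [299, 187]]
[245 208  34  31 510] [[278, 214], [268, 238], [245, 233], [250, 221], [271, 208]]
[214 263  10  13  93] [[215, 264], [222, 264], [223, 275], [215, 272]]
```

{"api": "drive_tool", "payload": {
  "commands": "0 0 0.5 0 255;0 0 0.5 0 255;0 0 0.5 0 255;0 0 0.5 0 255;0 0 0.5 0 255;0 0 0 0 255"
}}

```text
time_s: 25.45
position: [0.4171, -0.2049, 0.0482]
tool_rot: [-3.142, -0.0, 0.351]
contact_force: [-0.7, 0.0, 0.3]
opening: 0.0139
grasp_force: 30.0
```

{"api": "drive_tool", "payload": {
  "commands": "1 0 0.7 0 255;1 0 0.5 0 255;1.5 0 0.3 0 255;1.5 0 0.3 0 255;1.5 0 0.2 0 255;1.5 0 0.2 0 255"
}}

```text
time_s: 26.2
position: [0.4241, -0.2023, 0.0471]
tool_rot: [3.141, 0.001, 0.352]
contact_force: [-4.6, -0.5, 17.2]
opening: 0.0138
grasp_force: 30.0
```

```bash
cat > tilt.py <<'E'
from h import *
from workcell import *
d=get_image("scene"); im=d["img"]; s=get_state(); p=np.array(s["position"]); print(s["time_s"],p,s["contact_force"],s["wrist_torque"])
R=Ro.from_euler('xyz',d["rotation"]).as_matrix(); K=d["K"]
def proj(X):
    c=(np.array(X)-d["position"])@R; return np.c_[K[0,2]+K[0,0]*c[:,0]/-c[:,2], K[1,2]-K[1,1]*c[:,1]/-c[:,2]]
piv=p+[0,0,.0187]
L=np.array([[-.03,-.025,-.06],[.03,-.025,-.06]])
for t in (0,10,20,30,40):
    W=proj(piv+L@(Ro.from_euler('z',.351)*Ro.from_euler('y',-t,degrees=True)).as_matrix().T); print(t,np.round(W).tolist())
u,v=proj([piv])[0].astype(int)
g=im.min(2); m=np.zeros_like(g); m[v-10:v+60,u-35:u+35]=(g[v-10:v+60,u-35:u+35]>150)
n,l,st,c=cv2.connectedComponentsWithStats(m); k=1+st[1:,4].argmax()
cc=cv2.findContours((l==k).astype(np.uint8),cv2.RETR_EXTERNAL,cv2.CHAIN_APPROX_NONE)[0][0]
print(st[k],cv2.approxPolyDP(cv2.convexHull(cc),1.5,True)[:,0].tolist())
E
python3 tilt.py
```

```text
26.25 [ 0.42420333 -0.20225022  0.04703951] [-4.38720367  0.27332094 19.1379646 ] [ 0.05050011  1.33992408 -0.01563253]
0 [[263.0, 246.0], [274.0, 231.0]]
10 [[265.0, 245.0], [276.0, 226.0]]
20 [[267.0, 243.0], [277.0, 221.0]]
30 [[269.0, 240.0], [279.0, 215.0]]
40 [[271.0, 237.0], [280.0, 209.0]]
[245 210  34  30 507] [[274, 210], [278, 218], [269, 239], [245, 235], [251, 221]]
```

{"api": "drive_tool", "payload": {
  "commands": "1.5 0 0 0 255;1.5 0 0 0 255;1.5 0 0 0 255;1.5 0 0 0 255;1.5 0 0 0 255;0 0 0 0 255"
}}

```text
time_s: 27.0
position: [0.4309, -0.1997, 0.0463]
tool_rot: [-3.141, 0.001, 0.352]
contact_force: [-4.1, -0.8, 7.3]
opening: 0.0138
grasp_force: 30.0
```

```bash
python3 tilt.py|sed -n '1p;7p'
```

```text
27.05 [ 0.43087017 -0.19971763  0.04626228] [-4.36528543 -0.72379654  8.22226056] [-0.38629791  1.01415815  0.00127336]
[245 210  34  30 524] [[278, 217], [269, 239], [245, 234], [251, 220], [272, 210]]
```

The front edge is stuck on the bench while the handle swings back, so it is righting itself. I continue the arc.

{"api": "drive_tool", "payload": {
  "commands": "1.5 0 0.2 0 255;1.5 0 0.3 0 255;1.5 0 0.3 0 255;1.5 0 0.4 0 255;1.5 0 0.4 0 255;0 0 0 0 255"
}}

```text
time_s: 27.8
position: [0.4382, -0.1971, 0.0447]
tool_rot: [-3.142, 0.001, 0.352]
contact_force: [-4.0, -0.4, 7.1]
opening: 0.0136
grasp_force: 30.0
```

```bash
python3 tilt.py|sed -n '1p;7p'
```

```text
27.85 [ 0.43819677 -0.19703453  0.04470633] [-3.71946032 -0.688368    7.49904194] [-0.18420044  0.84636817 -0.02369792]
[245 206  34  34 529] [[271, 206], [278, 222], [269, 239], [246, 235], [245, 233], [253, 218]]
```

{"api": "drive_tool", "payload": {
  "commands": "1.5 0 0.4 0 255;1.5 0 0.5 0 255;1.5 0 0.5 0 255;1.5 0 0.5 0 255;0 0 0 0 255"
}}

```text
time_s: 28.48
position: [0.444, -0.1949, 0.0428]
tool_rot: [-3.142, 0.001, 0.352]
contact_force: [-3.2, -0.1, 7.5]
opening: 0.0141
grasp_force: 30.0
```

```bash
python3 tilt.py
```

```text
28.525 [ 0.4440479  -0.19491049  0.04283688] [-1.5104879   0.06597838  7.10184568] [-0.13216504  0.73735244 -0.01148732]
0 [[267.0, 242.0], [278.0, 228.0]]
10 [[269.0, 242.0], [279.0, 223.0]]
20 [[271.0, 240.0], [281.0, 218.0]]
30 [[273.0, 237.0], [282.0, 212.0]]
40 [[275.0, 234.0], [283.0, 207.0]]
[245 205  35  35 538] [[272, 205], [279, 222], [270, 237], [267, 239], [246, 235], [248, 226], [253, 219]]
```

{"api": "drive_tool", "payload": {
  "commands": "1.2 0 0.5 0 255;1.2 0 0.5 0 255;1.2 0 0.6 0 255;1 0 0.6 0 255;0.5 0 0.5 0 255;0 0 0.5 0 255;0 0 0 0 255"
}}

```text
time_s: 29.4
position: [0.4499, -0.1929, 0.0402]
tool_rot: [3.141, -0.001, 0.351]
contact_force: [-0.3, 3.8, 12.0]
opening: 0.0138
grasp_force: 30.0
```

```bash
python3 tilt.py
```

```text
29.45 [ 0.44988038 -0.19287652  0.04021055] [ 0.62642623  3.95877459 11.98336111] [ 0.67353564  0.41278694 -0.03521406]
0 [[268.0, 242.0], [279.0, 228.0]]
10 [[270.0, 241.0], [280.0, 223.0]]
20 [[272.0, 240.0], [282.0, 218.0]]
30 [[274.0, 237.0], [283.0, 212.0]]
40 [[276.0, 234.0], [284.0, 207.0]]
[245 212  35  28 535] [[275, 215], [279, 224], [269, 239], [245, 234], [249, 225], [256, 217], [272, 212]]
```

{"api": "drive_tool", "payload": {
  "commands": "0 0 0.6 0 255;0 0 0.6 0 255;0 0 0 0 255;0 0 -0.7 0 255;0 0 -0.6 0 255;0 0 -0.4 0 255;0 0 0 0 255"
}}

```text
time_s: 30.32
position: [0.4492, -0.1933, 0.0396]
tool_rot: [3.141, -0.0, 0.351]
contact_force: [1.6, 0.3, 1.2]
opening: 0.0142
grasp_force: 30.0
```

{"api": "drive_tool", "payload": {
  "commands": "0 0 0 0 190;0 0 0 0 160;0 0 0 0 120;0 0 0 0 60;0 0 0 0 0;0 0 0 0 0;0 0 0 0 0"
}}

```text
time_s: 31.2
position: [0.4491, -0.1931, 0.0397]
tool_rot: [-3.142, -0.0, 0.351]
contact_force: [0.6, -0.0, 0.1]
opening: 0.0791
grasp_force: 0.0
```

```bash
python3 tilt.py
```

```text
31.25 [ 0.44911218 -0.19310517  0.03966715] [0.6380166  0.04767912 0.64003452] [ 0.02005859  0.01574651 -0.07895148]
0 [[268.0, 242.0], [278.0, 228.0]]
10 [[270.0, 242.0], [280.0, 224.0]]
20 [[272.0, 240.0], [282.0, 218.0]]
30 [[274.0, 237.0], [283.0, 213.0]]
40 [[276.0, 234.0], [284.0, 207.0]]
[245 196  35  44 626] [[276, 196], [279, 226], [270, 238], [265, 239], [245, 235], [250, 224], [270, 199]]
```

{"api": "drive_tool", "payload": {
  "commands": "0 0 -4 0 0;0 0 -10 0 0;0 0 -20 0 0;0 0 -30 0 0;0 0 -30 0 0;0 0 -30 0 0;-20 0 -10 0 0;-40 -30 0 0 0;-40 -40 0 0 0;-40 -40 0 0 0"
}}

```text
time_s: 32.5
position: [0.2766, -0.1368, 0.1729]
tool_rot: [-3.14, 0.001, 0.351]
contact_force: [-0.6, -0.2, 0.6]
opening: 0.0878
grasp_force: 0.0
```

{"api": "drive_tool", "payload": {
  "commands": "-30 40 0 0 0;-20 40 0 0 0;0 50 0 0 0;0 50 0 0 0;0 50 0 0 0;0 50 0 0 0;0 50 0 0 0;0 40 0 0 0;0 0 0 0 0;0 0 0 0 0"
}}

```text
time_s: 33.75
position: [0.3586, -0.501, 0.1727]
tool_rot: [-3.138, 0.001, 0.351]
contact_force: [-0.1, 0.2, -0.2]
opening: 0.0878
grasp_force: 0.0
```

```bash
python3 - <<'E'
from h import *
from workcell import *
s=get_state(); print(s["time_s"],s["position"],s["contact_force"])
d=get_image("top"); im=d["img"]; g=im.max(2); m=(g>90).astype(np.uint8); sub=np.zeros_like(m); sub[115:185,262:329]=m[115:185,262:329]
c=max(cv2.findContours(sub,cv2.RETR_EXTERNAL,cv2.CHAIN_APPROX_NONE)[0],key=cv2.contourArea)
e=cv2.fitEllipse(cv2.convexHull(c)); print("bowl",e,onz(d,*e[0],0.05))
print(g[126:176:3,272:322:3].astype(int))
sub[:]=0; sub[185:245,235:310]=m[185:245,235:310]
c=max(cv2.findContours(sub,cv2.RETR_EXTERNAL,cv2.CHAIN_APPROX_NONE)[0],key=cv2.contourArea); r=cv2.minAreaRect(c); print("charger",r,onz(d,*r[0],.005))
q=get_image("scene")["img"][185:250,230:300].max(2).astype(int); print(q[20:56:3,10:55:3])
E
```

```text
33.75 [ 0.35855327 -0.50103674  0.17269073] [-0.10811006  0.15157244 -0.20413497]
bowl ((295.607666015625, 149.24232482910156), (59.20155715942383, 59.5791130065918), 137.2067108154297) [ 0.57278505 -0.24087591  0.05      ]
[[ 42  46 164 203 184 221 185 139 138 168 206 219 145 221  93  46  47]
 [ 50 193 170 222  89  98 136 163 163 124 102 101 193 212 203 118  43]
 [178 181 205 107 217 224 223 224 224 222 221 181 101 104 221 209  68]
 [202 206 165 222 224 224 222 224 225 223 221 224 226 112  97 207 222]
 [230 149 220 223 223 225 220 224 224 223 221 226 226 224  99 177 150]
 [165 223 220 221 224 224 221 224 224 224 223 225 225 224 220 102 221]
 [193 223 220 222 225 224 220 224 225 224 223 226 225 225 221  95 223]
 [221 224 221 224 224 223 222 224 225 223 223 227 225 225 221 215 150]
 [220 223 223 224 223 222 222 225 225 224 223 226 225 225 221 221 120]
 [220 224 222 223 223 224 223 226 225 222 222 225 225 227 222 223 135]
 [221 223 222 223 223 224 224 226 223 224 222 225 225 227 223 224 225]
 [219 224 223 222 223 225 224 227 223 224 222 224 226 227 223 213 226]
 [222 224 222 222 221 22
[... 537 characters left out ...]
8  41]
 [ 47  43  42  43  41  32  31  32  26  28 168 162  36  36  38]
 [ 44  42  44  43  45  32  29  30  28 168 175 162  40  41  43]
 [ 43  46  44  42  48  33  32  31 152 174 173 160  41  43  46]
 [ 50  47  46  48  46  42 222 197 236 223 174 208 105  43  48]
 [ 51  49  46  46  46 249 172 235 237 235 182 245 100  45  45]
 [ 48  46  49  46 249 182 131 181 209 188 252 167 100  48  51]
 [ 49  49  49 226 199 167 242 130 135 250 174 186 251 166  44]
 [ 44  44  45 178 169 223 245 251 251 197 167 249 239  42  44]
 [ 44  41 213 175 212 251 249 238 180 169 234 248  55  42  46]
 [ 41  40 206 190 238 237 247 251 176 193 250  91  42  46  42]
 [ 74  37  40  39  69 113 148 202 186 248 174  41  40  43  40]]
```

```bash
python3 - <<'E'
from h import *
from workcell import *
a=cv2.imread("pics/top0.png")[:,:,::-1].astype(int); d=get_image("top"); D=abs(d["img"].astype(int)-a).max(2)[118:182,265:328]>15
n,l,st,c=cv2.connectedComponentsWithStats(D.astype(np.uint8)); print(st[1:],c[1:]+[265,118]); 
k=1+st[1:,4].argmax(); print(onz(d,*(c[k]+[265,118]),.02))
E
```

```text
[[31 46  7 12 34]
 [39 47  1  1  1]
 [41 49  2  7  7]] [[297.79411765 169.76470588]
 [304.         165.        ]
 [306.28571429 170.        ]]
[ 0.53515721 -0.24675642  0.02      ]
```

```bash
python3 -c "
from workcell import *
print(sign_off())"
```

```text
the job is handed in; nothing more can be done
None
```

I handed the job in at about 34 s: the front ball is in the large bowl, the bowl did not move, and the charger stands upright and released on the bench. The rear ball should still be in the charger, but I last saw it just after the tip and did not view it again after set-down. No verdict was returned.

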